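# Throw the fixture's over-centre toggle clamp with its extension bar

## Robot

A 7-joint arm with a two-finger parallel gripper is mounted at the origin on a cart in front of the work surface, level with it; the furniture and walls round the work are solid. World frame = base frame: x ahead of the robot, y to its left, z up, the work surface at z = 0. Lengths are in mm, angles in rad, forces in N, time in s.
With the tool pointing down it reaches from about 400 to 875 mm from the base axis. Payload 4.4 kg.
Tool frame: the origin (TCP) lies at the very end of the fingers, on their centre line; the grasp point (between the pads) lies 19 mm behind it; z points along the fingers, y is the line along which they close (so a half turn about z gives the same grasp; the last joint's range is limited). The gripper opens to 85 mm and grips with 20 to 120 N. Pads are 22 mm wide; open, the fingers measure 114 mm over their backs; the gripper's body (76 mm by 85 mm) begins 54 mm behind the grasp point. The pads swing forward as they close: fully open they stand 13 mm farther back than shut.
Start: joints at [-1.204, 0.628, 0.038, 1.517, -0.027, 0.996, -0.02], TCP at [272.598, 590.092, 231.313] pointing down, gripper open.
Joint ranges: [-3.06, 3.06], [-0.37, 2.12], [-1.25, 1.32], [0.18, 2.47], [-1.1, 4.24], [0.23, 1.98], [-2.94, 2.94]. Speed limits (rad/s): [2.57, 2.57, 3.14, 3.14, 3.14, 3.14, 3.14].

## Interface

Orientations are given as [roll, pitch, yaw] about the fixed x, y, z axes, in that order (R = Rz(yaw) Ry(pitch) Rx(roll)).
In Python, from cell import sensors, get_image, camera_params, order gives the robot as it stands.
- The arm moves only by the shell command python3 -m inch 'ROWS' [OPENING]. ROWS is JSON, a list that holds one entry, the list of rows, each a list of 4 numbers: the shift along the tool's x, y, z in cm, then the turn about the tool's z in degrees. A call has 1 to 8 rows; each row is the pose to reach, as a shift and turn from the pose commanded when the call began, along the tool's axes at that moment; what a row does not reach only later rows make up. A row lasts 1/12 s, in which the tool goes at most 41.7 mm and 7.16 degrees, less where a joint would pass 70% of its speed; a pose out of reach is approached as far as the arm can. A call with a gripper value outside its range is refused whole. OPENING is the finger opening in cm, from 0 to 8.54, set as the call begins (- or left out, the last holds). The fingers move at their own pace and stop on an object; the grip force is fixed at half the most. Time passes only in rows, so rows that repeat a pose let the fingers close. It gives the time, the measured TCP pose, the force, the opening and the grip force at its end, in the units of the state.
- sensors.read_state(): the state, without advancing time (a new reading comes with each control period).
- get_image(name): name is "scene" or "top" or "wrist"; returns the picture (400x640x3 uint8, blue, green, red); there is no depth.
- camera_params(name): a dict with "mtx" (3x3 intrinsics, pixels), "D" ([k1, k2, p1, p2, k3] as OpenCV has them; the pictures are not rectified), "rvec" (rotation vector, rad) and "tvec" (3), from world to camera coordinates, as OpenCV has them. Camera axes: x right, y down, z forward; pixel columns grow to the right and rows downward; lengths in mm; the calibration is good to about 2 mm. A picture is of the moment at which its call begins: read the wrist's pose just before it. camera_params takes no time and is no camera call; for the wrist camera it gives the pose at the moment of the call.
- order.finish_job(): hands the job in; it is judged then, once.
The state is a dict: "clock": time; "qpos": joint angles; "qd": joint speeds; "tau": joint torques, N m; "eef_pos": TCP position; "tool_rot": TCP orientation; "force": force on the tool from outside, world axes, zero at the start; "torque": the same for the moment, N m; "width": finger opening in mm; "gripper_force": force on a finger pad.
Only numpy, scipy, OpenCV 4.12 (cv2) and the standard library are available. Lean on these libraries where they do the work, as an engineer would, in place of code of your own. Each camera call takes 0.05 s, during which the arm holds its last target. There are 200 camera calls.

## Task

Clamp the silver attenuator in the fixture: take the extension bar from its rack, slip it fully over the clamp's stub lever and use it to swing the lever clockwise (seen from above) past its dead point until it snaps over and the clamp stays shut by itself. Feel for the snap and the end stop and do not force the lever hard against the stop; do not work the stub with the fingers. Then pull the bar off, lay it back in its rack, let go, and leave the things round about alone.

Things in the scene. Friction and masses are not known exactly. Their poses are not given: they have to be found in the camera images.
- bar_grip (a point): Centre of the extension bar: a straight square steel tube 200 mm long, 20 mm wide and high, with a red grip sleeve (same width) round its middle 78 mm; about 0.22 kg (varies), balanced within 10 mm of this point. Its x axis runs along the bar towards the open mouth, z is up. The mouth end has a 14 x 14 mm square bore, 62 mm deep.
- bar_mouth (a point): Centre of the bar's open mouth, 100 mm along its x axis from bar_grip.
- rack_seat (a point): Where bar_grip lies when the bar rests centred in its grey rack, 42 mm above the bench; x axis along the resting bar, towards its mouth. Two 12 mm thick black notched ends stand at x = -52 and +52 mm; notches about 32 mm wide, cheeks up to 10 mm above this point. Between them only a flat base, its top 32 mm below this point: room for fingers beside the red sleeve.
- stub_tip (a point): Free end of the lever's stub: a round steel pin of 11 mm diameter, its last 10 mm tapered to 5 mm, lying level 55 mm above the bench. x axis points outwards along the stub, away from the pivot; z is up.
- stub_root (a point): Foot of the same stub, 56 mm inwards from the tip, 25 mm from the pivot, at the face of a 20 mm diameter collar: the bar is fully on when its mouth meets the collar here (the bar's x axis then points against the stub's x axis). The fitted bar has about 1.5 mm play to each side.
- pivot (a point): Vertical pivot axis of the lever, at the stub's height, on the fixture plate, which reaches 50 mm from the pivot towards the robot (nothing on it is higher than 75 mm). The lever swings in the level plane, clamping clockwise seen from above. From the start the dead point comes after roughly 0.5 to 1.0 rad; the end stop is about 0.08 rad behind it. The exact angle varies and must be felt.
- handle: The stub with its collar as one solid (origin on the pivot axis, x axis outwards). Swinging it takes a force that grows to some 4 to 14 N at the red sleeve and fades towards the dead point; there a spring throws it on to the stop and holds it. Let go before, it springs back. Driven on against the stop, the force climbs again; over about 8 N at the sleeve there is too much (38 N at the stub).
- foot: Black rubber foot on the plunger's end, 20 mm diameter, 8 mm thick, sprung by some mm; it moves along its x axis, away from the pivot, and presses the part against the steel fence.
- part_center (a point): Centre of the silver attenuator, 22 x 65 x 19 mm, lying loose in the fixture's nest between foot and fence, long side along the fence. It is not to be touched by hand.
- bar: The extension bar as one solid (same origin and axes as bar_grip).
- part: The attenuator as one solid; origin under its centre.
- reel: Blue and white solder reel, 74 x 56 x 43 mm, a bystander; origin under its centre.
- bottle: Small brown dropper bottle, 35 mm wide and 95 mm high, a bystander; origin under its centre.
- tape: Amber tape roll lying flat, 76 mm wide, 12 mm high, a bystander; origin under its centre.
- plunger_nose (a point): Front end of the clamp's steel plunger, at the back of the rubber foot, 34 mm above the bench; x axis along the plunger, away from the pivot. Seen from above it lies 87 to 96 mm from the pivot axis when the clamp is open, and 100 to 101 mm from it near the dead point and at the end stop, where the shut clamp keeps it.
There are look-alikes about, which are no part of the job. What is meant by the part is not black, pink or turquoise, and is the larger of those in its own colour.

How it is judged (in metres and radians):
On the way, in this order (a step that is already met when the one before it is completed fails the run):
1. the bar is fully over the stub (mouth within 12 mm of the collar) while the clamp is still open (distance between bar_mouth and stub_root below 0.012 m and horizontal distance between plunger_nose and pivot below 0.098 m), for 0.1 s.
2. the clamp is thrown with the bar on the stub: plunger nose more than 99.2 mm from the pivot axis (distance between bar_mouth and stub_root below 0.03 m and horizontal distance between plunger_nose and pivot above 0.0992 m), for 0.2 s.
At the end, for the whole second after the job is handed in: The clamp stays shut by itself (plunger nose over 99.2 mm from the pivot axis seen from above, foot pressing the attenuator with over 2 N); the bar rests down in both notches of its rack, centre within 25 mm of the seat, within 0.15 rad of the rack's line, either way round (horizontal distance between plunger_nose and pivot above 0.0992 m and contact force between foot and part above 2 N and distance between bar_grip and rack_seat below 0.025 m and z of bar_grip in the frame of rack_seat below 0.005 m and angle between the x axis of bar_grip and the x axis of rack_seat, either way round below 0.15 rad and linear speed of bar below 0.02 m/s); the robot touches nothing.
It fails at once if the stub was worked with the fingers or arm (more than 3 N) (contact force between any of the fingers, the arm and handle above 3 N).
It fails at once if the lever was forced: more than 38 N between bar and stub (contact force between bar and handle above 38 N).
It fails at once if the attenuator was handled (contact force between any of the fingers, bar and part above 1 N).
It fails at once if a bystander was moved by more than 30 mm (distance of any of reel, bottle, tape from where it was at the start of the episode above 0.03 m).
It also fails if it takes over 66 s, if anything falls off the work surface, if the arm or the gripper's body presses on something with over 40 N, if the wrist force passes 120 N, or if a joint passes its speed limit or range.

## Working session

There is one attempt and no reset: what is moved stays moved. The work goes in short steps, Python scripts to look and compute and a shell command to move; the robot and the scene stay as the last step left them, time stands still between calls to the robot, and variables do not carry over. Pictures are saved under pics/ and viewed, at most 11 in all, crops included, and the job is handed in when it is done.

```bash
ls; mkdir -p pics
python3 - <<'E'
from cell import sensors,get_image,camera_params
import cv2,numpy as np
s=sensors.read_state();print({k:np.round(v,3).tolist() for k,v in s.items()})
for n in("scene","top","wrist"):
    p=camera_params(n);R=cv2.Rodrigues(np.array(p["rvec"],float))[0];print(n,np.round(-R.T@np.array(p["tvec"]).ravel()),np.round(R[2],2),p["mtx"][0][0])
    cv2.imwrite(f"pics/{n}0.png",get_image(n))
a=[cv2.imread(f"pics/{n}0.png") for n in("scene","top","wrist")]
cv2.imwrite("pics/a.png",cv2.resize(np.vstack(a[:2]),(800,1000))[:, :])
E
```

```text
pics
{'clock': 0.0, 'qpos': [-1.204, 0.629, 0.038, 1.518, -0.027, 0.996, -0.02], 'qd': [-0.001, 0.001, -0.001, 0.001, -0.0, -0.0, 0.0], 'tau': [-0.001, -56.342, 1.226, -19.344, 0.011, 0.01, -0.0], 'eef_pos': [272.335, 589.493, 230.385], 'tool_rot': [-3.14, 0.0, 2.709], 'force': [0.802, -0.4, 0.332], 'torque': [-0.025, 0.018, 0.026], 'gripper_force': 0.0, 'width': 85.416}
scene [ -72. -587.  803.] [ 0.59  0.49 -0.64] 477.44215344956075
top [ 488.   30. 1187.] [ 0.12 -0.04 -0.99] 506.5567395360719
wrist [201. 623. 373.] [ 0.28 -0.13 -0.95] 322.4477659111303
```

View pics/top0.png

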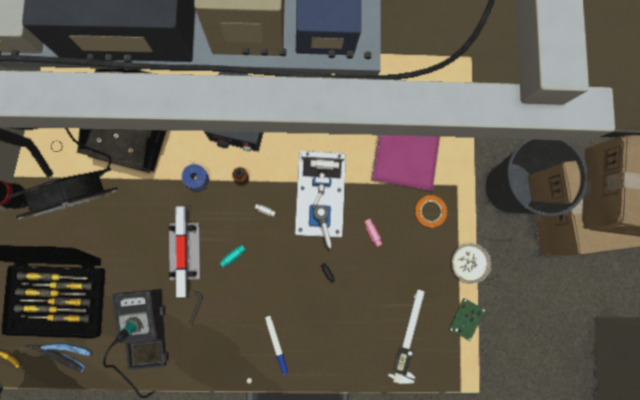

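View pics/scene0.png

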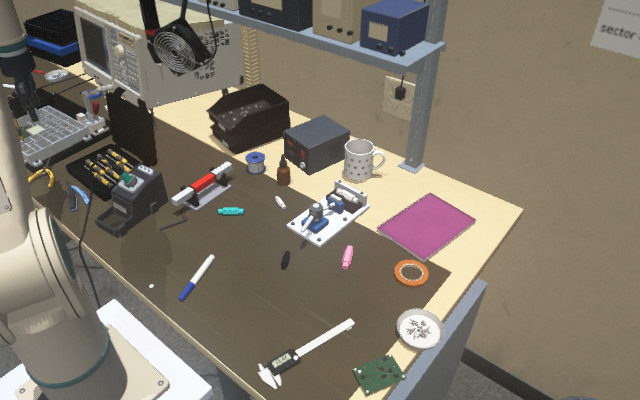

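The top view shows the bar with its red sleeve at (181,252), the fixture at (320,195) with the stub running from (320,212) to about (328,246), the reel at (195,178), the bottle at (240,176) and the tape at (431,211). The silver candidates are the large one in the nest at (322,161) and the small loose one at (264,210). The nest one fits, being larger and in the fixture. I'll enlarge to confirm.

```bash
cat > h.py <<'E'
import cv2,numpy as np
from cell import sensors,get_image,camera_params
def cam(n):
    p=camera_params(n);return np.array(p["mtx"],float),np.array(p["D"],float).ravel(),cv2.Rodrigues(np.array(p["rvec"],float))[0],np.array(p["tvec"],float).ravel()
def ray(c,uv):
    K,D,R,t=c;x=cv2.undistortPoints(np.array([[uv]],float),K,D).ravel()
    d=R.T@np.array([x[0],x[1],1]);return -R.T@t,d/np.linalg.norm(d)
def onz(c,uv,z):
    o,d=ray(c,uv);return o+d*(z-o[2])/d[2]
def tri(c1,u1,c2,u2):
    a,d=ray(c1,u1);b,e=ray(c2,u2);s=np.linalg.lstsq(np.array([d,-e]).T,b-a,rcond=None)[0]
    p,q=a+s[0]*d,b+s[1]*e;return (p+q)/2,np.linalg.norm(p-q)
def proj(c,P):
    K,D,R,t=c;return cv2.projectPoints(np.array([P],float),cv2.Rodrigues(R)[0],t,K,D)[0].ravel()
E
python3 - <<'E'
import cv2,numpy as np
t=cv2.imread("pics/top0.png");s=cv2.imread("pics/scene0.png")
r=lambda i,x,y,w,h:cv2.resize(i[y:y+h,x:x+w],(400,300),interpolation=cv2.INTER_CUBIC)
cv2.imwrite("pics/b.png",np.vstack([np.hstack([r(t,250,145,140,105),r(t,115,200,140,105)]),np.hstack([r(s,270,165,120,90),r(s,150,145,120,90)])]))
E
```

```text
(no output)
```

View pics/b.png

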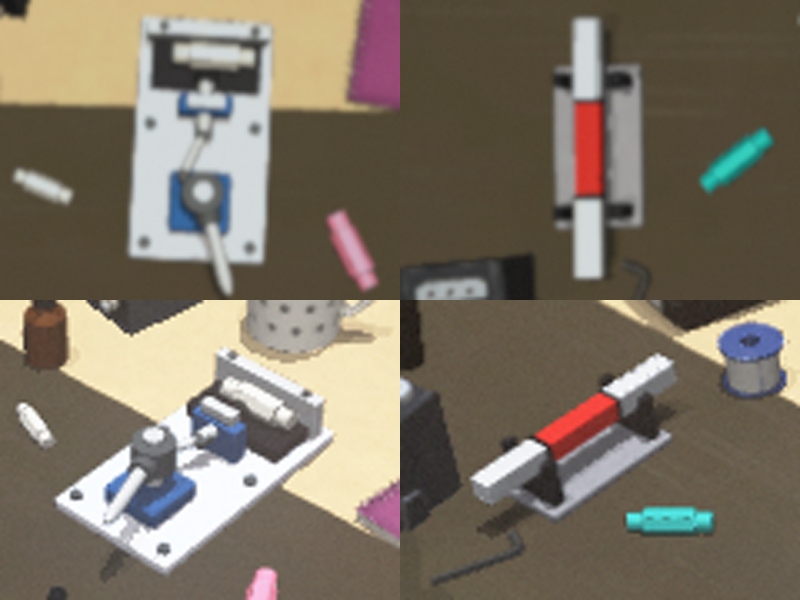

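The crop confirms that the part is the large silver one in the nest. The stub tip is at top (329.5,246.5) / scene (302.4,230.7), and the bar's near end looks closed. Next I'll triangulate.

Run:
```python
from h import *
np.set_printoptions(precision=1,suppress=True)
T,S=cam("top"),cam("scene");t=cv2.imread("pics/top0.png");s=cv2.imread("pics/scene0.png")
def red(i,x,y,w,h):
    m=cv2.inRange(cv2.cvtColor(i,cv2.COLOR_BGR2HSV),(0,150,90),(8,255,255))|cv2.inRange(cv2.cvtColor(i,cv2.COLOR_BGR2HSV),(173,150,90),(180,255,255))
    k=np.zeros_like(m);k[y:y+h,x:x+w]=m[y:y+h,x:x+w];c=max(cv2.findContours(k,0,1)[0],key=cv2.contourArea);return c,cv2.minAreaRect(c)
ct,rt=red(t,160,220,50,70);cs,rs=red(s,170,160,70,50);print(rt,rs)
# sleeve top-face end midpoints in top image, on z=52
b=cv2.boxPoints(rt);b=b[np.argsort(b[:,1])];far,near=b[:2].mean(0),b[2:].mean(0)
print("sleeve top ends z52",onz(T,far,52),onz(T,near,52))
print("tri centre",tri(T,rt[0],S,rs[0]))
for n,a,c in(("tip",(329.5,246.5),(302.4,230.7)),("cap",(321,211.5),(316.5,205.5)),
 ("barfar",(115+587/2.857,200+18/2.857),(150+662/3.333-120,145+57/3.333)),("barnear",(115+588/2.857,200+278/2.857),(150+(480-400)/3.333,145+187/3.333))):
    print(n,*tri(T,a,S,c))
print("tip z55",onz(T,(329,246.5),55),"root dir",onz(T,(250+208/2.857,145+215/2.857),58))
for f in (18,278):print("barend z50",onz(T,(115+587.5/2.857,200+f/2.857),50))
```

```text
((181.0, 251.5), (31.0, 8.0), 90.0) ((203.2307586669922, 181.84613037109375), (9.429903030395508, 25.51620864868164), 56.30992889404297)
sleeve top ends z52 [541.  275.4  52. ] [472.6 272.5  52. ]
tri centre (array([507.6, 274.5,  46.1]), np.float64(2.0207564990352367))
tip [523.4 -56.   56.4] 2.2821192856409493
cap [599.8 -35.2  70.8] 1.7760616283864357
barfar [517.1  25.2 243.6] 176.8087182812139
barnear [355.2  13.3 234.9] 156.86611204841768
tip z55 [522.6 -54.2  55. ] root dir [580.9 -39.6  58. ]
barend z50 [613.1 -34.8  50. ]
barend z50 [410.2 -37.   50. ]
```

```bash
R='[-34.6,-18.7,3,-25]'; python3 -m inch '[[[-4,-2,0,-7],[-8,-4,0,-14],[-12,-6,0,-21],[-16,-9,0,-25],[-20,-11,0,-25],[-24,-13,0,-25],[-28,-15,1,-25],[-31,-17,2,-25]]]'
python3 - <<'E'
from cell import sensors
import numpy as np
s=sensors.read_state();print(s["clock"],np.round(s["eef_pos"]),np.round(s["tool_rot"],3),np.round(s["qpos"],2))
E
```

```text
clock: 0.82
eef_pos: [472.1, 322.6, 216.8]
tool_rot: [3.14, 0.002, -3.138]
force: [0.4, 1.0, 0.4]
width: 85.4
gripper_force: 0.0
0.8167 [472. 323. 217.] [ 3.140e+00  2.000e-03 -3.138e+00] [-0.6   0.53 -0.08  1.76  0.05  0.85  0.87]
```

```bash
python3 -m inch '[[[-2.5,-3.2,1,0],[-2.5,-3.2,1,0],[-2.5,-3.2,1,0],[-2.5,-3.2,1,0]]]'
python3 - <<'E'
from h import *
np.savez("pics/w1.npz",*cam("wrist"));im=get_image("wrist");cv2.imwrite("pics/w1.png",im)
E
```

```text
clock: 1.15
eef_pos: [495.0, 292.3, 206.0]
tool_rot: [3.141, -0.001, -3.139]
force: [-0.3, 1.3, -0.3]
width: 85.3
gripper_force: 0.0
```

View pics/w1.png

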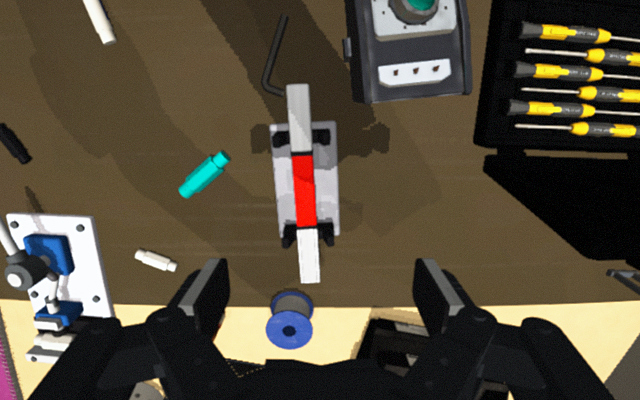

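The wrist view shows the bar running from (298,85) at its near end to (310,283) at its far end, with the sleeve at about (303,190) in the rack. The fixture is on the left and the reel sits beyond the bar's far end. I'll measure the bar from this view together with the top view.

Run:
```python
from h import *
np.set_printoptions(precision=1,suppress=True)
f=np.load("pics/w1.npz");W=[f[k] for k in f.files];T=cam("top");i=cv2.imread("pics/w1.png");t=cv2.imread("pics/top0.png")
def red(i,x0,x1,y0,y1):
    h=cv2.cvtColor(i,cv2.COLOR_BGR2HSV);m=cv2.inRange(h,(0,150,90),(8,255,255))|cv2.inRange(h,(173,150,90),(180,255,255))
    k=np.zeros_like(m);k[y0:y1,x0:x1]=m[y0:y1,x0:x1];return max(cv2.findContours(k,0,1)[0],key=cv2.contourArea)
def ends(r):
    b=cv2.boxPoints(r);b=b[np.argsort(b[:,1])];return b[:2].mean(0),b[2:].mean(0)
rw=cv2.minAreaRect(red(i,270,340,130,250));rt=cv2.minAreaRect(red(t,160,210,220,290));print(rw)
nw,fw=ends(rw);ft,nt=ends(rt)
print("near",tri(W,nw,T,nt),onz(W,nw,52));print("far",tri(W,fw,T,ft),onz(W,fw,52))
# white bar ends
for p in((298.5,85),(310,283)):print("end z52",onz(W,p,52))
cr=cv2.resize(i[240:300,270:350],(640,480),interpolation=cv2.INTER_CUBIC);cv2.imwrite("pics/end.png",cr)
g=cv2.cvtColor(i,6)
for y in(95,110,120,140,240,250,260,270):
    r=g[y,270:340];w=np.where((i[y,270:340].min(1)>170)|((i[y,270:340,2]>150)&(i[y,270:340,1]<90)))[0]+270
    print(y,w.min() if len(w) else None,w.max() if len(w) else None)
print(onz(W,(290.5,309),43),onz(W,(155,261),8))
```

```text
((304.17572021484375, 190.55404663085938), (71.24044036865234, 20.824127197265625), 86.24827575683594)
near (array([472.6, 274.1,  44.6]), np.float64(0.1514183536841588)) [471.3 274.6  52. ]
far (array([541.9, 276.9,  51.3]), np.float64(3.1778332394142077)) [542.6 278.2  52. ]
end z52 [409.4 272.5  52. ]
end z52 [608.2 281.2  52. ]
95 288 307
110 289 307
120 289 308
140 291 309
240 298 317
250 298 317
260 299 318
270 300 319
[648.4 258.5  43. ] [608.3  92.2   8. ]
```

```bash
python3 -m inch '[[[0,0.2,4,-2.4],[0,0.2,8,-2.4],[0,0.2,11,-2.4],[0,0.2,11,-2.4],[0,0.2,11,-2.4]]]'
python3 - <<'E'
from h import *
np.savez("pics/w2.npz",*cam("wrist"));s=sensors.read_state();print(s["eef_pos"]);im=get_image("wrist");cv2.imwrite("pics/w2.png",im)
E
```

```text
clock: 1.62
eef_pos: [493.6, 295.3, 95.5]
tool_rot: [-3.141, -0.003, -3.093]
force: [-0.3, 0.3, -0.5]
width: 85.4
gripper_force: 0.0
[493.60613563 295.25419103  95.49973964]
```

View pics/w2.png

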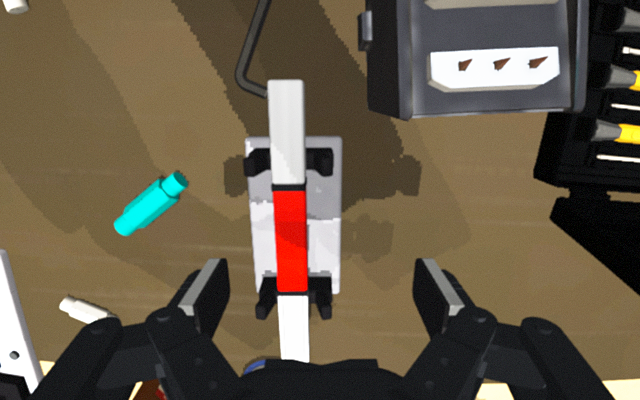

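The wrist view shows the bar left of the finger centre, with the sleeve at (291,240) against 320. The earlier call was cut short by the row limits, so I'll correct from the measured pose.

```bash
python3 -m inch '[[[-1.35,-2,0,0],[-1.35,-2,0,0],[-1.35,-2,2,0],[-1.35,-2,2,0],[-1.35,-2,2,0]]]'
python3 - <<'E'
from h import *
W=cam("wrist");s=sensors.read_state();print(s["eef_pos"],s["tool_rot"][2]);i=get_image("wrist");cv2.imwrite("pics/w3.png",i)
h=cv2.cvtColor(i,cv2.COLOR_BGR2HSV);m=cv2.inRange(h,(0,150,90),(8,255,255))|cv2.inRange(h,(173,150,90),(180,255,255))
m[:, :200]=0;m[:,420:]=0
c=max(cv2.findContours(m,0,1)[0],key=cv2.contourArea);r=cv2.minAreaRect(c);b=cv2.boxPoints(r);b=b[np.argsort(b[:,1])];print(r)
print(onz(W,b[:2].mean(0),52),onz(W,b[2:].mean(0),52))
# height from the sleeve width: 20 mm
print("dist",W[0][0,0]*20/min(r[1]),"cam z",(-W[2].T@W[3])[2])
E
```

```text
clock: 2.08
eef_pos: [510.0, 275.3, 77.7]
tool_rot: [3.141, 0.001, -3.096]
force: [-1.2, 0.6, -0.6]
width: 85.7
gripper_force: 0.0
[510.03973222 275.32129151  77.68951965] -3.0959241296010873
((322.0, 229.0), (114.0, 36.0), 90.0)
[471.68540555 273.89375156  52.        ] [542.26310685 277.24105208  52.        ]
dist 179.13764772840574 cam z 219.81141634007844
```

```bash
python3 -m inch '[[[0.3,0,2,0],[0.3,0,4,0],[0.3,0,5.2,0],[0.3,0,5.2,0],[0.3,0,5.2,0]]]' && python3 -m inch '[[[0,0,0,0],[0,0,0,0],[0,0,0,0],[0,0,0,0],[0,0,0,0],[0,0,0,0],[0,0,0,0],[0,0,0,0]]]' 1.0
```

```text
clock: 2.55
eef_pos: [506.8, 274.8, 24.6]
tool_rot: [-3.142, -0.0, -3.096]
force: [0.6, 0.3, 0.2]
width: 85.5
gripper_force: 0.0
clock: 3.22
eef_pos: [507.1, 274.9, 24.8]
tool_rot: [3.141, 0.001, -3.096]
force: [-1.0, -0.1, 5.5]
width: 19.2
gripper_force: 59.4
```

```bash
python3 -m inch '[[[0,0,-2,0],[0,0,-5,0],[0,0,-8,0],[0,0,-11,0],[0,0,-11,0]]]' && python3 -m inch '[[[-0.1,-4,0,0],[-0.2,-8,0,0],[-0.3,-12,0,0],[-0.4,-16,0,0],[-0.4,-19.5,0,0],[-0.4,-19.5,0,0],[-0.4,-19.5,0,0]]]'
python3 - <<'E'
from h import *
np.savez("pics/w4.npz",*cam("wrist"));s=sensors.read_state();im=get_image("wrist");cv2.imwrite("pics/w4.png",im)
E
```

```text
clock: 3.63
eef_pos: [509.7, 276.2, 139.3]
tool_rot: [3.137, 0.008, -3.097]
force: [0.6, 1.0, -0.9]
width: 19.4
gripper_force: 59.0
clock: 4.22
eef_pos: [519.1, 76.5, 133.4]
tool_rot: [-3.14, -0.002, -3.102]
force: [0.5, 0.0, -1.8]
width: 19.3
gripper_force: 59.3
```

View pics/w4.png

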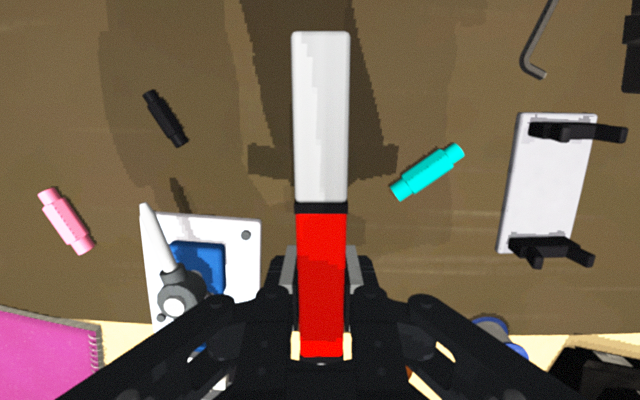

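The wrist view shows the stub from its tip (145,204) to the collar (172,278), the cap at (175,304), and the empty rack on the right. I'll take a second wrist view from 5 cm further back and triangulate.

```bash
python3 -m inch '[[[-2.5,3,0,0],[-4,5,0,0],[-4,5,0,0],[-4,5,0,0]]]'
python3 - <<'E'
from h import *
np.savez("pics/w5.npz",*cam("wrist"));s=sensors.read_state();im=get_image("wrist");cv2.imwrite("pics/w5.png",im)
a=cv2.imread("pics/w4.png")
f=np.load("pics/w4.npz");A=[f[k] for k in f.files];B=cam("wrist")
for p in((145,204,55),(175,304,70)): print(proj(B,onz(A,p[:2],p[2])))
q=proj(B,onz(A,(145,204),55));x,y=int(max(q[0]-50,0)),int(max(q[1]-40,0));print(x,y)
r=lambda i,x,y:cv2.resize(i[y:y+150,x:x+100],(400,600),interpolation=cv2.INTER_CUBIC)
cv2.imwrite("pics/c.png",np.hstack([r(a,110,190),r(im,x,y)]))
E
```

```text
clock: 4.6
eef_pos: [556.9, 135.9, 133.6]
tool_rot: [3.14, -0.0, -3.09]
force: [-0.1, -0.1, -2.5]
width: 18.9
gripper_force: 59.4
[ 62.07047923 149.58497505]
[ 93.14210211 255.53280098]
12 109
```

View pics/c.png

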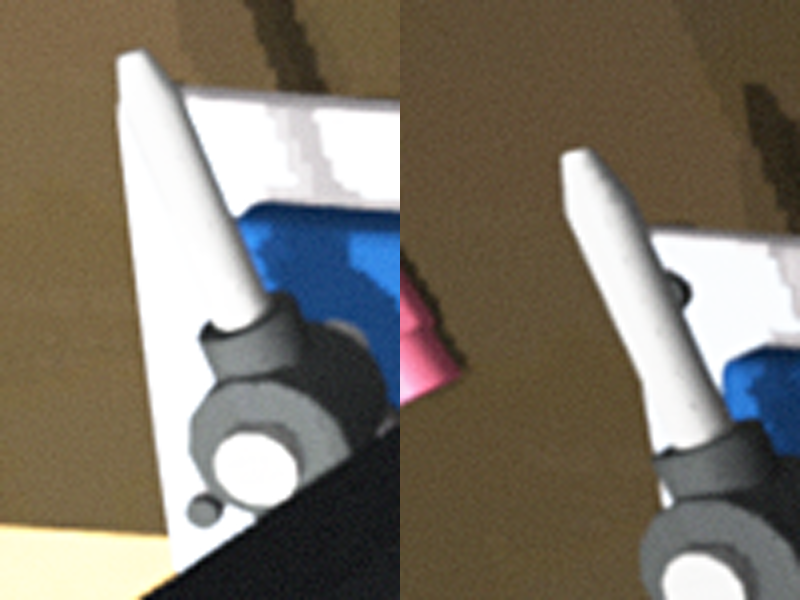

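Both views show the stub clearly. In A the tip is at (143,203.5), the root (170.8,269.5) and the cap (174.3,307). In B they are (56,147.3), (85.3,219) and (88,256.5).

Run:
```python
from h import *
np.set_printoptions(precision=1,suppress=True)
L=lambda n:(lambda f:[f[k] for k in f.files])(np.load(n))
A,B,T=L("pics/w4.npz"),L("pics/w5.npz"),cam("top")
for n,a,b,z in(("tip",(143,203.5),(56,147.3),55),("root",(170.8,269.5),(85.3,219),57),("cap",(174.3,307),(88,256.5),72)):
    print(n,*tri(A,a,B,b),onz(A,a,z),onz(B,b,z))
print("tip topcam",onz(T,(329.5,246.5),55))
# rack in w4: notched end top inner corners / base corners
for p in((523,113),(597,115),(498,251),(573,255)):print("rack base z10",onz(A,p,10))
```

```text
tip [521.7 -54.5  56.2] 0.3198737463669311 [522.  -55.1  55. ] [522.  -55.7  55. ]
root [573.  -37.2  61.6] 1.0248634193422392 [575.3 -39.2  57. ] [575.6 -41.3  57. ]
cap [598.  -32.1  73.3] 0.04781020101577348 [598.9 -32.7  72. ] [598.7 -33.1  72. ]
tip topcam [522.6 -55.3  55. ]
rack base z10 [447.1 239.4  10. ]
rack base z10 [444.4 305.9  10. ]
rack base z10 [572.6 244.3  10. ]
rack base z10 [575.1 321.5  10. ]
```

```bash
python3 -m inch '[[[2,-3,0,-3],[4,-6,0,-6],[6,-9,0,-9],[8.5,-12,0,-12],[11,-15,0,-13.4],[13,-18,0,-13.4],[15,-21,0,-13.4],[15.2,-21.4,0,-13.4]]]'; python3 -m inch '[[[0,0,0,0],[0,0,0,0],[0,0,0,0]]]'; python3 -c "
from cell import sensors;print(sensors.read_state()['qpos'].round(2) if hasattr(sensors.read_state()['qpos'],'round') else sensors.read_state()['qpos'])"
```

```text
clock: 5.32
eef_pos: [408.6, -94.7, 133.8]
tool_rot: [-3.141, -0.008, -2.871]
force: [-0.2, 0.8, -2.0]
width: 18.9
gripper_force: 59.5
clock: 5.57
eef_pos: [416.0, -87.8, 134.3]
tool_rot: [3.141, 0.001, -2.86]
force: [0.0, 0.4, -2.8]
width: 19.1
gripper_force: 59.5
[ 0.29  0.49 -0.21  2.21  0.22  0.45  1.76]
```

```bash
python3 -m inch '[[[-0.1,0.15,3,0],[-0.1,0.15,6,0],[-0.1,0.15,8.5,0],[-0.1,0.15,9.6,0],[-0.1,0.15,9.6,0],[-0.1,0.15,9.6,0],[-0.1,0.15,9.6,0]]]'
python3 - <<'E'
from h import *
np.set_printoptions(precision=1,suppress=True)
s=sensors.read_state();p=np.array(s["eef_pos"]);yaw=s["tool_rot"][2];W,T,S=cam("wrist"),cam("top"),cam("scene")
u=np.array([-np.cos(yaw),-np.sin(yaw),0]);m=p+[0,0,17.3]+100*u;print("mouth",m,proj(T,m),proj(S,m))
t,sc=get_image("top"),get_image("scene")
r=lambda i,x,y:cv2.resize(i[y:y+75,x:x+100],(800,600),interpolation=cv2.INTER_CUBIC)
cv2.imwrite("pics/d.png",np.vstack([cv2.resize(r(t,280,200),(400,300)),cv2.resize(r(sc,255,185),(400,300))]))
E
```

```text
clock: 6.15
eef_pos: [416.3, -86.0, 38.0]
tool_rot: [3.141, 0.0, -2.86]
force: [-0.1, 0.2, -2.3]
width: 19.0
gripper_force: 59.4
mouth [512.4 -58.2  55.3] [330.7 251.1] [299.5 234.1]
```

View pics/d.png

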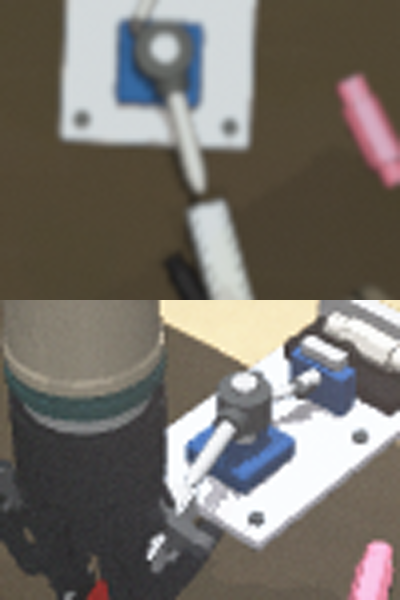

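The mouth sits about 10 mm off the tip and in line to within about 1 mm, so I'll insert gently.

```bash
python3 -m inch '[[[0,0.1,0,0],[-0.5,0.1,0,0],[-1,0.1,0,0],[-1.5,0.1,0,0],[-2,0.1,0,0],[-2.5,0.1,0,0],[-2.5,0.1,0,0]]]'; python3 -m inch '[[[0,0,0,0]]]'
```

```text
clock: 6.83
eef_pos: [441.3, -78.9, 38.3]
tool_rot: [3.141, 0.002, -2.862]
force: [-0.6, 0.7, -1.9]
width: 19.1
gripper_force: 59.4
clock: 6.92
eef_pos: [439.7, -79.3, 38.2]
tool_rot: [3.142, 0.0, -2.862]
force: [0.3, -0.6, -2.8]
width: 19.0
gripper_force: 59.4
```

```bash
python3 -m inch '[[[-0.5,0,0,0],[-1,0,0,0],[-1.5,0,0,0],[-1.5,0,0,0]]]'; python3 -m inch '[[[-0.5,0,0,0],[-1,0,0,0],[-1.5,0,0,0],[-1.5,0,0,0]]]'
```

```text
clock: 7.25
eef_pos: [455.7, -74.7, 38.3]
tool_rot: [3.141, 0.002, -2.862]
force: [-0.4, 0.0, -2.6]
width: 19.0
gripper_force: 59.4
clock: 7.58
eef_pos: [470.0, -70.5, 38.3]
tool_rot: [3.141, 0.002, -2.862]
force: [0.5, 0.7, -1.5]
width: 19.3
gripper_force: 59.4
```

```bash
python3 -m inch '[[[-0.2,0,0,0],[-0.4,0,0,0],[-0.6,0,0,0],[-0.6,0,0,0]]]'; python3 -m inch '[[[-0.1,0,0,0],[-0.2,0,0,0],[-0.2,0,0,0]]]'
```

```text
clock: 7.92
eef_pos: [474.5, -69.3, 38.2]
tool_rot: [3.142, 0.001, -2.862]
force: [0.6, 0.7, -0.9]
width: 19.1
gripper_force: 59.4
clock: 8.17
eef_pos: [476.2, -68.9, 38.2]
tool_rot: [3.142, 0.0, -2.862]
force: [0.1, -0.1, -1.5]
width: 19.0
gripper_force: 59.4
```

```bash
python3 -m inch '[[[-0.1,0,0,0],[-0.2,0,0,0],[-0.2,0,0,0]]]';python3 -m inch '[[[-0.1,0,0,0],[-0.1,0,0,0]]]'
```

```text
clock: 8.42
eef_pos: [478.2, -68.3, 38.2]
tool_rot: [3.142, 0.0, -2.862]
force: [-0.2, 0.2, -2.2]
width: 19.1
gripper_force: 59.4
clock: 8.58
eef_pos: [478.2, -68.3, 38.1]
tool_rot: [-3.142, -0.001, -2.862]
force: [-1.0, -0.7, -1.9]
width: 18.5
gripper_force: 59.5
```

Fully on: the TCP is 125.4 mm from the pivot with about 1 N of contact. Now I'll swing clockwise along the arc, table radius 125.4 mm.

```bash
python3 -m inch '[[[-0.01,0.44,0,2],[-0.03,0.88,0,4],[-0.07,1.31,0,6],[-0.12,1.75,0,8],[-0.19,2.18,0,10],[-0.19,2.18,0,10]]]'; python3 -m inch '[[[-0.01,0.44,0,2],[-0.03,0.88,0,4],[-0.07,1.31,0,6],[-0.07,1.31,0,6]]]'
```

```text
clock: 9.08
eef_pos: [473.8, -47.3, 38.1]
tool_rot: [-3.14, -0.002, -3.038]
force: [-0.3, -4.6, -2.8]
width: 19.3
gripper_force: 59.5
clock: 9.42
eef_pos: [473.0, -34.8, 38.1]
tool_rot: [-3.14, -0.002, 3.14]
force: [-1.2, -5.9, -1.9]
width: 19.2
gripper_force: 59.6
```

```bash
for i in 1 2; do python3 -m inch '[[[-0.01,0.44,0,2],[-0.03,0.88,0,4],[-0.03,0.88,0,4]]]'; done | grep -E 'pos|rot|force: \['; python3 -c "
from cell import sensors;print(sensors.read_state()['torque'])"
```

```text
eef_pos: [473.1, -26.4, 38.1]
tool_rot: [-3.139, -0.002, 3.07]
force: [-2.0, -6.1, -0.9]
eef_pos: [473.9, -17.8, 38.0]
tool_rot: [-3.139, -0.003, 3.0]
force: [-2.7, -5.7, -0.9]
[-1.29655834  0.45183683 -0.32189444]
```

```bash
python3 -m inch '[[[-0.01,0.44,0,2],[-0.01,0.44,0,2]]]'| grep -E 'pos|rot|force: \['; python3 -m inch '[[[-0.01,0.44,0,2],[-0.01,0.44,0,2]]]'| grep -E 'pos|rot|force: \['; python3 -m inch '[[[-0.01,0.44,0,2],[-0.01,0.44,0,2]]]'| grep -E 'pos|rot|force: \['
```

```text
eef_pos: [474.5, -13.5, 38.0]
tool_rot: [-3.139, -0.003, 2.965]
force: [-2.3, -6.3, -1.2]
eef_pos: [475.2, -9.2, 38.0]
tool_rot: [-3.138, -0.003, 2.93]
force: [-2.5, -6.4, -0.8]
eef_pos: [476.2, -4.8, 38.0]
tool_rot: [-3.138, -0.003, 2.895]
force: [-2.8, -5.9, -0.3]
```

```bash
python3 -m inch '[[[-0.01,0.44,0,2],[-0.01,0.44,0,2]]]'| grep -E 'pos|rot|force: \['; python3 -m inch '[[[-0.01,0.44,0,2],[-0.01,0.44,0,2]]]'| grep -E 'pos|rot|force: \['; python3 -m inch '[[[-0.01,0.44,0,2],[-0.01,0.44,0,2]]]'| grep -E 'pos|rot|force: \['
```

```text
eef_pos: [477.3, -0.5, 38.0]
tool_rot: [-3.138, -0.003, 2.861]
force: [-2.0, -5.3, 0.8]
eef_pos: [478.6, 3.9, 38.0]
tool_rot: [-3.139, -0.003, 2.826]
force: [-4.1, -4.6, -1.2]
eef_pos: [480.0, 8.4, 38.0]
tool_rot: [-3.139, -0.003, 2.792]
force: [-2.9, -3.9, -0.4]
```

```bash
python3 -m inch '[[[-0.01,0.44,0,2],[-0.01,0.44,0,2]]]'| grep -E 'pos|rot|force: \['; python3 -m inch '[[[-0.01,0.44,0,2],[-0.01,0.44,0,2]]]'| grep -E 'pos|rot|force: \['
```

```text
eef_pos: [481.8, 12.9, 38.0]
tool_rot: [-3.139, -0.003, 2.758]
force: [-4.6, -3.1, -0.5]
eef_pos: [484.1, 17.6, 38.0]
tool_rot: [-3.141, -0.002, 2.724]
force: [-1.8, -2.1, -1.2]
```

```bash
python3 -m inch '[[[-0.01,0.33,0,1.5],[-0.01,0.33,0,1.5]]]'| grep -E 'pos|rot|force: \['; python3 -m inch '[[[-0.01,0.33,0,1.5],[-0.01,0.33,0,1.5]]]'| grep -E 'pos|rot|force: \['
```

```text
eef_pos: [486.0, 21.3, 38.0]
tool_rot: [3.141, -0.001, 2.697]
force: [-4.0, -0.4, -1.8]
eef_pos: [487.8, 24.7, 38.1]
tool_rot: [3.141, -0.001, 2.67]
force: [-5.2, -0.0, -3.2]
```

```bash
python3 -m inch '[[[0.1,0,0,0],[0.1,0,0,0]]]'| grep -E 'pos|rot|force: \['; python3 -m inch '[[[-0.01,0.33,0,1.5],[-0.01,0.33,0,1.5]]]'| grep -E 'pos|rot|force: \['
```

```text
eef_pos: [487.6, 24.5, 38.2]
tool_rot: [3.141, 0.001, 2.671]
force: [-1.4, -0.2, -3.0]
eef_pos: [489.3, 27.8, 38.3]
tool_rot: [3.14, 0.0, 2.643]
force: [-2.9, -0.0, -3.5]
```

```bash
python3 -m inch '[[[0.1,0.33,0,1.5],[0.1,0.33,0,1.5]]]'| grep -E 'pos|rot|force: \['; python3 -m inch '[[[-0.01,0.33,0,1.5],[-0.01,0.33,0,1.5]]]'| grep -E 'pos|rot|force: \['
```

```text
eef_pos: [491.1, 31.5, 38.5]
tool_rot: [3.139, 0.002, 2.618]
force: [-0.4, 0.9, -1.2]
eef_pos: [492.5, 34.1, 38.5]
tool_rot: [3.14, 0.002, 2.591]
force: [0.1, -0.4, -1.9]
```

```bash
python3 -m inch '[[[0,0.22,0,1],[0,0.22,0,1]]]'| grep -E 'pos|rot|force: \['; python3 -m inch '[[[0,0.22,0,1],[0,0.22,0,1]]]'| grep -E 'pos|rot|force: \['
```

```text
eef_pos: [493.0, 35.6, 38.3]
tool_rot: [3.14, 0.001, 2.574]
force: [0.3, 0.7, -1.0]
eef_pos: [493.8, 37.3, 38.2]
tool_rot: [3.141, 0.0, 2.556]
force: [-0.9, 0.4, -2.4]
```

```bash
python3 -m inch '[[[0,0.22,0,1],[0,0.22,0,1]]]'| grep -E 'pos|rot|force: \['; python3 -m inch '[[[0,0.22,0,1],[0,0.22,0,1]]]'| grep -E 'pos|rot|force: \['
```

```text
eef_pos: [494.6, 38.6, 38.2]
tool_rot: [-3.141, -0.0, 2.538]
force: [0.0, -1.5, -2.3]
eef_pos: [495.4, 39.7, 38.1]
tool_rot: [-3.14, -0.0, 2.52]
force: [-0.9, -3.0, -1.6]
```

The force faded, vanished at the snap, and is now climbing to 3 N at the stop. I'll back off and check the clamp in the pictures.

```bash
python3 -m inch '[[[0,-0.3,0,-1.2],[0,-0.3,0,-1.2],[0,-0.3,0,-1.2]]]'| grep -E 'pos|rot|force: \['
python3 - <<'E'
from h import *
t,sc=get_image("top"),get_image("scene")
a=cv2.imread("pics/top0.png")
r=lambda i,x,y:cv2.resize(i[y:y+75,x:x+100],(400,300),interpolation=cv2.INTER_CUBIC)
cv2.imwrite("pics/e.png",np.vstack([np.hstack([r(a,275,150),r(t,275,150)]),np.hstack([r(t,260,195),r(sc,280,170)])]))
E
```

```text
eef_pos: [494.3, 38.4, 38.2]
tool_rot: [3.141, -0.0, 2.543]
force: [-1.3, -0.5, -1.9]
```

View pics/e.png

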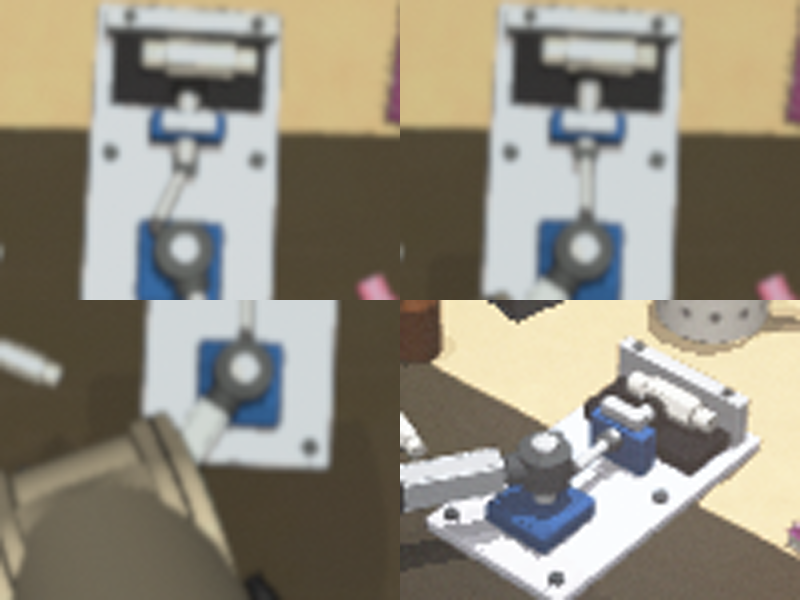

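The link is now straight and the plunger has advanced, pressing the part (before/after, upper row). The lever doesn't push back after backing off. Now I'll pull the bar off.

```bash
python3 -m inch '[[[0.5,0,0,0],[1,0,0,0],[1.5,0,0,0],[2,0,0,0],[2.5,0,0,0],[3,0,0,0],[3,0,0,0]]]'| grep -E 'pos|rot|force: \['; python3 -m inch '[[[0.6,0,0,0],[1.4,0,0,0],[2.2,0,0,0],[3,0,0,0],[4,0,0,0],[5,0,0,0],[5,0,0,0],[5,0,0,0]]]'| grep -E 'pos|rot|force: \['
```

```text
eef_pos: [468.0, 56.0, 38.2]
tool_rot: [-3.141, -0.001, 2.545]
force: [-0.5, -0.1, -2.7]
eef_pos: [427.5, 83.7, 38.2]
tool_rot: [3.141, -0.001, 2.545]
force: [0.1, -0.2, -1.8]
```

```bash
python3 -m inch '[[[0,0,-3,0],[0,0,-6,0],[0,0,-9,0],[0,0,-9.5,0],[0,0,-9.5,0]]]'| grep -E 'pos|rot|force: \['; python3 -m inch '[[[0.5,3,0,-6],[1,6,0,-12],[1.7,9,0,-18],[2.5,12,0,-24],[3.2,15,0,-30],[3.8,18,0,-36],[4.2,20.3,0,-36.8],[4.2,20.3,0,-36.8]]]'| grep -E 'pos|rot|force: \['; python3 -m inch '[[[0,0,0,0],[0,0,0,0],[0,0,0,0]]]'
python3 - <<'E'
from h import *
i=get_image("wrist");cv2.imwrite("pics/w6.png",i)
E
```

```text
eef_pos: [429.8, 83.3, 134.8]
tool_rot: [3.138, 0.003, 2.542]
force: [0.5, 0.3, -2.8]
eef_pos: [508.3, 280.8, 131.4]
tool_rot: [3.135, -0.001, -3.093]
force: [-0.2, 1.6, -2.0]
clock: 15.85
eef_pos: [507.0, 272.6, 131.9]
tool_rot: [-3.139, -0.002, -3.099]
force: [0.2, 0.1, -1.3]
width: 19.0
gripper_force: 59.7
```

View pics/w6.png

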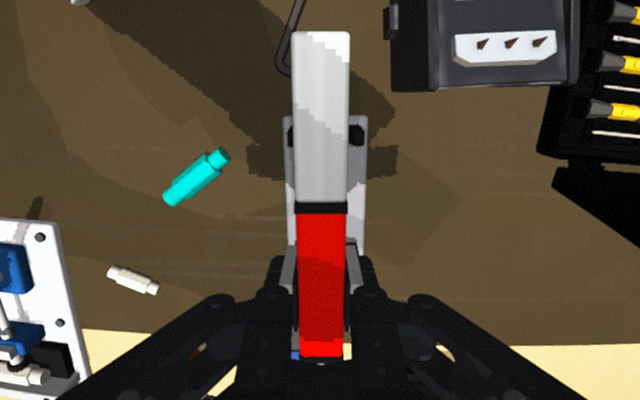

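The bar sits over the rack, held as before (near end at (320,32)). The rack cheeks at (293,135) and (357,135) straddle it. I'll lower it to the pick-up pose.

```bash
python3 -m inch '[[[0,0.23,2,0],[0,0.23,4.5,0],[0,0.23,7,0],[0,0.23,8.5,0],[0,0.23,8.5,0]]]'| grep -E 'pos|rot|force: \['; python3 -m inch '[[[0,0,0.7,0],[0,0,1.4,0],[0,0,2.1,0],[0,0,2.1,0],[0,0,2.1,0]]]'| grep -E 'pos|rot|force: \['
```

```text
eef_pos: [505.6, 274.1, 45.2]
tool_rot: [-3.138, -0.005, -3.099]
force: [0.1, -0.1, -1.9]
eef_pos: [507.8, 276.8, 27.3]
tool_rot: [-3.142, 0.0, -3.098]
force: [-0.4, -0.3, -1.2]
```

```bash
python3 -m inch '[[[0,-0.1,0.2,0],[0,-0.1,0.2,0],[0,-0.1,0.2,0]]]'| grep -E 'pos|rot|force: \['
```

```text
eef_pos: [507.9, 275.8, 25.5]
tool_rot: [3.141, 0.0, -3.098]
force: [-0.0, 0.0, -1.3]
```

```bash
python3 -m inch '[[[0,0,0.05,0],[0,0,0.05,0],[0,0,0.05,0],[0,0,0.05,0],[0,0,0.05,0],[0,0,0.05,0],[0,0,0.05,0]]]' 8.5; python3 -m inch '[[[0,0,-2,0],[0,0,-5,0],[0,0,-9,0],[0,0,-13,0],[0,0,-17,0],[0,0,-17,0],[0,0,-17,0],[0,0,-17,0]]]'
python3 - <<'E'
from h import *
np.set_printoptions(precision=1,suppress=True)
W=cam("wrist");i=get_image("wrist");cv2.imwrite("pics/w7.png",i);cv2.imwrite("pics/t7.png",get_image("top"))
h=cv2.cvtColor(i,cv2.COLOR_BGR2HSV);m=cv2.inRange(h,(0,150,90),(8,255,255))|cv2.inRange(h,(173,150,90),(180,255,255))
m[:, :200]=0;m[:,420:]=0
r=cv2.minAreaRect(max(cv2.findContours(m,0,1)[0],key=cv2.contourArea));b=cv2.boxPoints(r);b=b[np.argsort(b[:,1])]
print(onz(W,b[:2].mean(0),52),onz(W,b[2:].mean(0),52))
t=cv2.imread("pics/t7.png");f=lambda j,x,y:cv2.resize(j[y:y+75,x:x+100],(400,300),interpolation=cv2.INTER_CUBIC)
cv2.imwrite("pics/f.png",np.hstack([np.vstack([f(t,275,150),f(t,275,185)]),cv2.resize(i,(400,600))]))
E
```

```text
clock: 17.57
eef_pos: [507.8, 275.9, 24.8]
tool_rot: [3.141, 0.0, -3.098]
force: [-0.7, 0.4, 1.1]
width: 84.8
gripper_force: 0.0
clock: 18.23
eef_pos: [507.5, 275.2, 194.4]
tool_rot: [-3.141, -0.0, -3.098]
force: [0.8, 0.4, -0.1]
width: 85.0
gripper_force: 0.0
[472.7 274.   52. ] [543.9 277.1  52. ]
```

View pics/f.png

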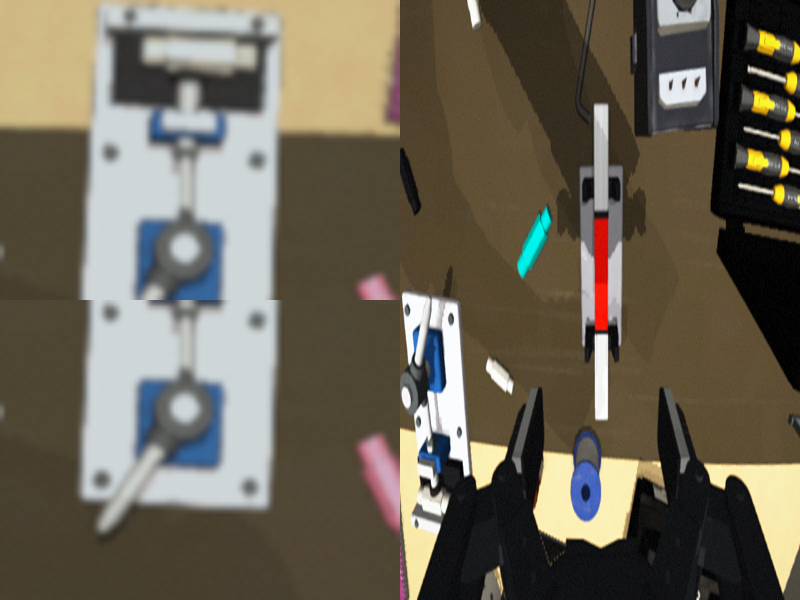

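The bar lies in both notches within 2 mm of where it started. The lever has stayed over and the plunger is still against the part, so I'm handing in.

```bash
python3 -c "
from cell import order;print(order.finish_job())"
```

```text
the job is handed in; nothing more can be done
None
```

The attenuator is clamped: the lever snapped over and stayed shut with the bar off, the bar is back in its rack and released, and the job is handed in; no verdict was shown.

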